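# Push a stuck glass slug out of a graphite mould

## Robot

A 6-joint arm with a two-finger parallel gripper is mounted at the origin on the work surface. World frame = base frame: x ahead of the robot, y to its left, z up, the work surface at z = 0. Lengths are in mm, angles in rad, forces in N, time in s.
With the tool pointing down it reaches from about 300 to 750 mm from the base axis. Payload 8.5 kg.
Tool frame: the origin (TCP) lies at the very end of the fingers, on their centre line; the grasp point (between the pads) lies 19 mm behind it; z points along the fingers, y is the line along which they close (so a half turn about z gives the same grasp; the last joint's range is limited). The gripper opens to 88 mm and grips with 3 to 60 N. Pads are 18 mm wide; open, the fingers measure 123 mm over their backs; the gripper's body (75 mm by 187 mm) begins 45 mm behind the grasp point.
Start: joints at [0.985, 0.381, 1.297, -0, 1.464, -0.215], TCP at [199.289, 512.605, 238.748] pointing down, gripper open.
Joint ranges: [-3.11, 3.11], [-0.89, 2.33], [0.22, 2.48], [-1.42, 4.56], [0.17, 2.85], [-2.88, 2.88]. Speed limits (rad/s): [2.39, 2.39, 3.14, 3.14, 3.14, 3.14].

## Interface

Orientations are given as a unit quaternion [x, y, z, w].
In Python, from rig import get_state, camera, camera_params, job_done gives the robot as it stands.
- The arm moves only by the tool carry_out, never from a script. Its argument "steps" is a list of rows, each a list of 6 numbers: the shift along the tool's x, y, z in m, then the turn, a rotation vector about the tool's x, y, z in degrees. A call has exactly 10 rows; each row shifts and turns the commanded pose from where the row before left it, along the tool's axes as they then stand; what a row does not reach is not made up. A row lasts 1/10 s, in which the tool goes at most 50 mm and 8.59 degrees, less where a joint would pass 70% of its speed; a pose out of reach is approached as far as the arm can. A call is refused whole if a number of a shift passes 0.05 or a number of a turn 8.59, either way. A call with a gripper value outside its range is refused whole. "fingers" is the finger opening in m, from 0 to 0.0881, set as the call begins (left out, the last holds). The fingers move at their own pace and stop on an object; "grip_force" is the grip in N (left out, the last holds). Time passes only in rows, so rows that do not move let the fingers close, or fill a call up. It gives the time, the measured TCP pose, the force, the opening and the grip force at its end, in the units of the state.
- get_state(): the state, without advancing time (a new reading comes with each control period).
- camera(name): name is "scene" or "top" or "wrist"; returns (picture, depth): 384x512x3 uint8, blue, green, red; 384x512 float32, mm along the optical axis (not along the pixel's ray), 0 where there is no reading.
- camera_params(name): a dict with "camera_matrix" (3x3 intrinsics, pixels), "world_from_camera" (4x4, takes a point from camera to world coordinates). Camera axes: x right, y up, looking along -z (the intrinsics and any distortion apply to the point x, -y, -z); pixel columns grow to the right and rows downward; lengths in mm; the calibration is good to about 2 mm. A picture is of the moment at which its call begins: read the wrist's pose just before it. camera_params takes no time and is no camera call; for the wrist camera it gives the pose at the moment of the call.
- job_done(): hands the job in; it is judged then, once.
The state is a dict: "clock": time; "joint_positions": joint angles; "qvel": joint speeds; "joint_efforts": joint torques, N m; "ee_pos": TCP position; "tool_rot": TCP orientation; "wrist_force": force on the tool from outside, world axes, zero at the start; "ft_torque": the same for the moment, N m; "grip_width": finger opening in mm; "grasp_force": force on a finger pad.
Only numpy, scipy, OpenCV 4.12 (cv2) and the standard library are available. Lean on these libraries where they do the work, as an engineer would, in place of code of your own. Each camera call takes 0.05 s, during which the arm holds its last target. There are 200 camera calls.

## Task

Clear the graphite tube mould: lower it gently into the leaning vee cradle until you feel it stand on the brass stop (set at any height) and only then let go, never dropping it or forcing it down; then take the push rod and press the stuck blue glass slug gently and steadily down through the bore (glass and graphite are brittle: feel your way, do not ram either) until it drops out of the lower end into the catch tray. Leave the empty mould in the cradle and put the rod back upright in its stand, collar down on the plate; do not disturb the other things on the bench.

Things in the scene. Friction and masses are not known exactly. Their poses are not given: they have to be found in the camera images.
- mould: Dark graphite tube mould open at both ends, 110 mm long, 50 mm outside, 32 mm bore, 0.25 to 0.4 kg. Starts upright on the bench, slug stuck inside. Origin: centre of its lower end face; z along the tube to the upper mouth (z = 110 mm). Three thin sprung strips in the bore (9 to 61 mm above the lower end) grip the slug and leave about 26 mm free width.
- slug: Blue glass cylinder, 28 mm diameter, 60 mm long, 0.09 kg. Origin: its middle, z along its length. Starts inside the mould, its lower face 14 to 34 mm above the mould's lower end. Stuck: a steady push of roughly 12 to 20 N moves it; it stays gripped until nearly all of it is out, then falls into the tray.
- vee: Aluminium 90-degree vee cradle on the green station, leaning 35 degrees. Origin: on the axis of the seated mould, 100 mm above the bench. z: that axis, up out of the cradle. x: the vee's open side, 35 degrees above level. Flats reach 65 mm up along z. A brass U-shaped stop (34 mm slot, open to +x) carries the mould's lower end; it is set anywhere from 18 mm below to 18 mm above the origin: not told, feel it.
- station: Green fixed station carrying the vee cradle and a felt-lined catch tray under the cradle's lower end. Origin: on the bench straight below the vee's origin; x: the level direction towards which the tray extends, z up. Tray inside: x -26 to 154 mm, y -69 to 69 mm, felt 12 mm and rim 44 mm above the bench.
- rod: Push rod: pale shaft 22 mm diameter, 130 mm long, bevelled tip; brass collar 44 mm diameter, 8 mm thick; round red handle 28 mm diameter, 70 mm long. Origin: centre of the shaft's tip; z along the rod to the handle (collar z = 130 to 138 mm, handle 138 to 208 mm). 0.16 kg. Starts upright in its stand, hanging by the collar.
- stand: Fixed wooden stand, 110 by 110 mm, with a 29 mm hole through its top plate 140 mm above the bench; the rod's collar rests on the plate, rod tip 10 mm above the bench. Origin: on the bench, straight below the hole.
- scoop: Bystander, leave alone: open copper cup, 68 mm wide, 70 mm high. Origin: centre of its underside.
- paddle: Bystander, leave alone: dark graphite paddle lying flat, 160 by 70 mm, with a wooden handle. Origin: near the root of the handle, on the bench.
- jar_red: Bystander, leave alone: red jar of colour chips, 70 mm wide, 100 mm high. Origin: centre of its underside.
- jar_violet: Bystander, leave alone: violet jar of colour chips, 70 mm wide, 100 mm high. Origin: centre of its underside.
- vase: Bystander, leave alone: amber glass vase, 90 mm wide, 150 mm high. Origin: centre of its underside.
- short_mould: Bystander, leave alone: short wide empty graphite ring mould, 60 mm wide, 60 mm high; not the one to clear. Origin: centre of its underside.
- float: Bystander, leave alone: orange glass paperweight, 80 mm wide, 66 mm high. Origin: centre of its underside.

How it is judged (in metres and radians):
On the way, in this order (a step that is already met when the one before it is completed fails the run):
1. the mould is fully down in the vee cradle, released, with the slug still inside (x of mould in the frame of vee between -0.006 and 0.006 m and y of mould in the frame of vee between -0.006 and 0.006 m and z of mould in the frame of vee between -0.023 and 0.023 m and angle between the z axis of mould and the z axis of vee, either way round below 0.09 rad and contact force between the fingers and mould below 0.5 N and linear speed of mould below 0.02 m/s and z of slug in the frame of mould above 0.033 m), for 0.3 s.
2. with the mould still seated in the vee, the rod's tip has come down the bore to within 15 mm of its lower end (x of mould in the frame of vee between -0.006 and 0.006 m and y of mould in the frame of vee between -0.006 and 0.006 m and z of mould in the frame of vee between -0.023 and 0.023 m and angle between the z axis of mould and the z axis of vee, either way round below 0.09 rad and z of rod in the frame of mould between -0.05 and 0.015 m and distance between rod and mould below 0.05 m and angle between the z axis of rod and the z axis of mould, either way round below 0.15 rad), for 0.05 s.
At the end, for the whole second after the job is handed in: The slug lies still in the catch tray, out of the mould; the mould rests in the vee within 6 mm of its axis and 0.09 rad of its lean; the rod stands in its stand within 8 mm of centre, 0.08 rad of upright, collar within 6 mm of the plate; all slower than 0.02 m/s (x of mould in the frame of vee between -0.006 and 0.006 m and y of mould in the frame of vee between -0.006 and 0.006 m and z of mould in the frame of vee between -0.023 and 0.023 m and angle between the z axis of mould and the z axis of vee, either way round below 0.09 rad and x of slug in the frame of station between -0.04 and 0.16 m and y of slug in the frame of station between -0.075 and 0.075 m and height (world z) of slug below 0.055 m and z of slug in the frame of mould below -0.03 m and linear speed of each of slug, mould, rod below 0.02 m/s and horizontal distance between rod and stand below 0.008 m and height (world z) of rod below 0.016 m and angle between rod's own z axis and vertical below 0.08 rad); the robot touches nothing.
It fails at once if the mould is dropped: it moves faster than 0.15 m/s with no finger on it (linear speed of mould above 0.15 m/s and contact force between the fingers and mould below 0.1 N).
It fails at once if the mould is forced onto the cradle with more than 80 N (contact force between mould and station above 80 N).
It fails at once if the glass is rammed: the rod presses the slug with more than 30 N (contact force between rod and slug above 30 N).
It fails at once if the graphite is chipped: the rod presses on the mould with more than 30 N (contact force between rod and mould above 30 N).
It fails at once if a bystander is moved by more than 30 mm (distance of any of scoop, paddle, jar_red, jar_violet, vase, short_mould, float from where it was at the start of the episode above 0.03 m).
It also fails if it takes over 72 s, if anything falls off the work surface, if the arm or the gripper's body presses on something with over 40 N, if the wrist force passes 120 N, or if a joint passes its speed limit or range.

## Working session

There is one attempt and no reset: what is moved stays moved. The work goes in short steps, Python scripts to look and compute and a tool call to move; the robot and the scene stay as the last step left them, time stands still between calls to the robot, and variables do not carry over. Pictures are saved under pics/ and viewed, at most 10 in all, crops included, and the job is handed in when it is done.

Besides the shell and the picture viewer there is one more tool, called after "Emit:" by a JSON object that holds its "fn" and its "kwargs". carry_out: Moves the arm, as the interface text tells. Its arguments: {"type":"object","properties":{"steps":{"type":"array","items":{"type":"array","items":{"type":"number"}}},"fingers":{"type":"number"},"grip_force":{"type":"number"}},"required":["steps"]}

```bash
ls; mkdir -p pics; cat > h.py <<'E'
import numpy as np, cv2
from rig import *
from scipy.spatial.transform import Rotation as R
def cloud(name):
    P=camera_params(name); im,d=camera(name)
    K=P["camera_matrix"];K=np.array(K);T=np.array(P["world_from_camera"])
    v,u=np.mgrid[:384,:512]
    p=np.stack([(u-K[0,2])/K[0,0]*d,-(v-K[1,2])/K[1,1]*d,-d],-1)
    w=p@T[:3,:3].T+T[:3,3]; w[d==0]=np.nan
    return im,d,w
E
python3 - <<'E'
from h import *
print(get_state())
for n in("scene","top"):
    im,d,w=cloud(n); np.savez(n+".npz",im=im,w=w); cv2.imwrite(f"pics/{n}.png",im)
    P=camera_params(n); print(P)
E
```

```text
pics
{'clock': 0.0, 'joint_positions': array([ 9.84692922e-01,  3.81210485e-01,  1.29823376e+00,  2.93689805e-06,
        1.46355888e+00, -2.15325519e-01]), 'qvel': array([-4.80186424e-05, -8.82347317e-05,  7.55787948e-05, -1.22861195e-03,
        4.83223041e-04,  8.59210280e-04]), 'joint_efforts': array([ 5.95590209e-04, -4.37936676e+01, -2.24554861e+01,  7.13265385e-02,
        3.53220874e-02, -9.27398651e-05]), 'ee_pos': array([199.1541776 , 512.39705387, 238.13908326]), 'tool_rot': array([ 1.84328935e-01,  9.82864358e-01, -6.48798644e-04, -2.76439736e-04]), 'wrist_force': array([-0.69443718,  0.46877522,  0.16967088]), 'ft_torque': array([-0.02350028,  0.0406099 ,  0.04629094]), 'grasp_force': 0.0, 'grip_width': 87.8758820193792}
{'camera_matrix': array([[467.32186159,   0.        , 255.81289939],
       [  0.        , 467.32186159, 194.30474651],
       [  0.        ,   0.        ,   1.        ]]), 'world_from_camera': array([[-8.44967283e-01, -2.96427133e-01,  4.45153059e-01,
         1.24208048e+03],
       [ 5.34542832e-01, -4.41392209e-01,  7.20719695e-01,
         1.08508288e+03],
       [-1.71537814e-02,  8.46937939e-01,  5.31414974e-01,
         8.98124799e+02],
       [ 0.00000000e+00,  0.00000000e+00,  0.00000000e+00,
         1.00000000e+00]])}
{'camera_matrix': array([[422.59506152,   0.        , 256.91749572],
       [  0.        , 422.59506152, 190.83056413],
       [  0.        ,   0.        ,   1.        ]]), 'world_from_camera': array([[-1.91049434e-02,  9.81707672e-01, -1.89433492e-01,
         3.62793203e+02],
       [-9.99512804e-01, -2.34303082e-02, -2.06197841e-02,
        -2.03612456e+01],
       [-2.46810853e-02,  1.88947261e-01,  9.81677022e-01,
         1.21058613e+03],
       [ 0.00000000e+00,  0.00000000e+00,  0.00000000e+00,
         1.00000000e+00]])}
```

View pics/scene.png

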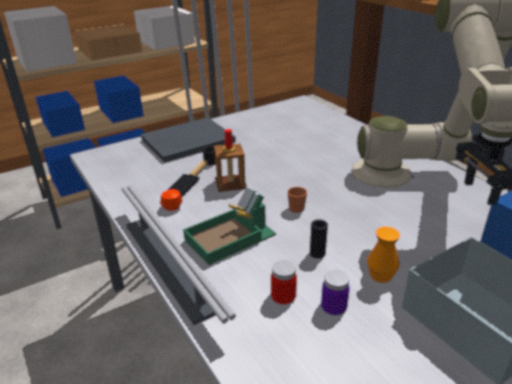

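View pics/top.png

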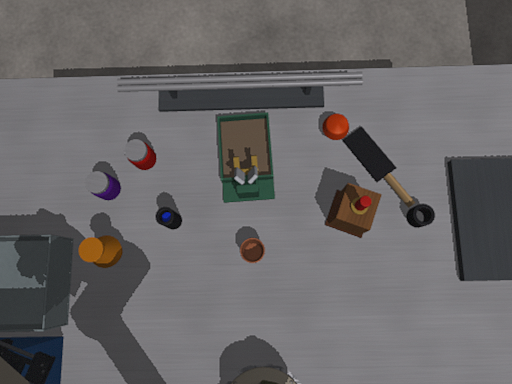

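```bash
python3 - <<'E'
from h import *
t=np.load("top.npz");s=np.load("scene.npz")
def rep(n,m): 
    p=m; print(n,len(p),"med",np.nanmedian(p,0).round(1),"lo",np.nanpercentile(p,2,axis=0).round(1),"hi",np.nanpercentile(p,98,axis=0).round(1))
for nm,f in(("top",t),("scene",s)):
    im,w=f["im"],f["w"]; hsv=cv2.cvtColor(im,cv2.COLOR_BGR2HSV); H,S,V=[hsv[...,i].astype(int) for i in range(3)]
    v,u=np.mgrid[:384,:512]
    box=lambda a,b,c,d:(u>a)&(u<b)&(v>c)&(v<d)
    B=dict(top=dict(mould=(150,190,200,235),rod=(320,390,175,245),st=(205,285,100,210)),scene=dict(mould=(300,335,212,265),rod=(210,250,122,195),st=(175,280,185,265)))[nm]
    g=box(*B["mould"])&(V<90)&(w[...,2]>100)&(w[...,2]<118); p=w[g]
    rep(nm+" mould rim",p); 
    (c,r)=cv2.minEnclosingCircle(p[:,:2].astype(np.float32)); print(c,r)
    g=box(*B["rod"]); 
    p=w[g&(w[...,2]>150)]; rep(nm+" handle z>150",p)
    p=w[g&(w[...,2]>212)]; rep(nm+" handletop",p)
    p=w[g&(w[...,2]>130)&(w[...,2]<143)]; rep(nm+" plate",p); print(cv2.minAreaRect(p[:,:2].astype(np.float32)))
    gr=box(*B["st"])&(abs(H-75)<18)&(S>100)
    p=w[gr]; rep(nm+" green",p)
    for lo,hi in((-3,8),(38,50)):
        q=p[(p[:,2]>lo)&(p[:,2]<hi)]; rep(f" z{lo}",q); print(cv2.minAreaRect(q[:,:2].astype(np.float32)))
    g=box(*B["st"])&(w[...,2]>60); rep("hi pts",w[g])
    ye=box(*B["st"])&(abs(H-20)<10)&(S>140)&(w[...,2]>50); rep("brass",w[ye])
E
python3 - <<'E'
import cv2
im=cv2.imread("pics/top.png")[100:250,150:400]
cv2.imwrite("pics/crop1.png",cv2.resize(im,None,fx=3.2,fy=3.2,interpolation=cv2.INTER_CUBIC))
E
```

```text
top mould rim 171 med [514.4 247.1 108.5] lo [492.4 225.9 101.3] hi [537.5 271.2 112.3]
(515.050048828125, 249.3351287841797) 24.723514556884766
top handle z>150 187 med [ 521.6 -250.3  214.6] lo [ 511.8 -266.8  151.1] hi [ 536.9 -241.3  220. ]
top handletop 107 med [ 524.5 -254.9  217.3] lo [ 512.4 -266.7  212.8] hi [ 537.9 -242.8  220.1]
top plate 1063 med [ 519.7 -251.   138.9] lo [ 472.2 -304.8  134.1] hi [ 578.  -203.7  142.4]
((525.2654418945312, -255.0760498046875), (90.45988464355469, 99.20514678955078), 68.34966278076172)
top green 1322 med [603.3  30.4  20.3] lo [570.  -39.2   3.1] hi [815.7 110.9 125.6]
 z-3 381 med [594.3   2.1   5.9] lo [569.1 -40.2   1.9] hi [627.6 102.    7.9]
((598.527587890625, 31.021831512451172), (58.3536262512207, 146.05458068847656), 2.9618477821350098)
 z38 253 med [735.   29.6  42.5] lo [578.2 -37.9  38.6] hi [816.8 113.6  47.1]
((696.0460205078125, 36.17964172363281), (240.31614685058594, 146.85726928710938), 3.079185962677002)
hi pts 731 med [609.1  32.3 100.9] lo [576.3   2.9  70.5] hi [672.9  64.1 142.3]
brass 131 med [658.4  35.   92.5] lo
[... 491 characters left out ...]
128051757812, -143.364501953125), (340.7867431640625, 98.00918579101562), 68.30508422851562)
scene green 1340 med [675.3  64.7  30.2] lo [582.4 -35.2   5.8] hi [820.9 119.6 102.2]
 z-3 82 med [590.5  86.4   6.3] lo [573.3  60.5   3.1] hi [719.2 111.    7.9]
((651.1163330078125, 104.19154357910156), (168.71530151367188, 46.41431427001953), 18.2325382232666)
 z38 234 med [656.9  65.9  41.4] lo [593.6 -30.3  38.1] hi [821.7 120.1  47.5]
((705.407470703125, 42.399024963378906), (231.56874084472656, 148.32144165039062), 3.5349388122558594)
hi pts 923 med [630.4  58.7  92.7] lo [581.9   9.7  66.1] hi [915.5 309.  138.7]
brass 39 med [652.2  63.   88.3] lo [637.3  28.9  76.8] hi [673.6  69.3 102.5]
```

View pics/crop1.png

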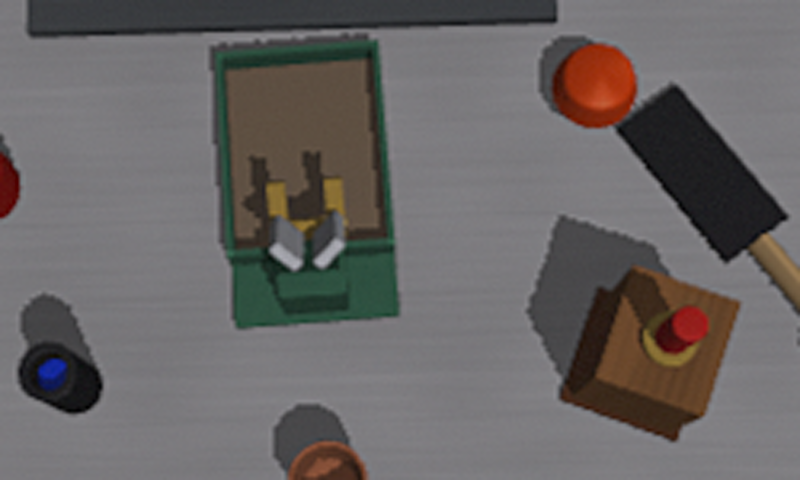

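```bash
cat >> h.py <<'E'
def tool():
    s=get_state(); return np.array(s["ee_pos"]),R.from_quat(s["tool_rot"])
def rot(yaw,tilt):  # tool y = (-s,c,0), z tilted towards +x dir by tilt (deg)
    a,b=np.radians([yaw,tilt]); y=np.array([-np.sin(a),np.cos(a),0])
    z=np.array([np.sin(b)*np.cos(a),np.sin(b)*np.sin(a),-np.cos(b)])
    return R.from_matrix(np.stack([np.cross(y,z),y,z],1))
def go(p,Rt=None,n=10,show=True):
    p0,R0=tool(); Rt=Rt or R0; dr=(R0.inv()*Rt).as_rotvec()
    print("total shift",R0.inv().apply(np.array(p)-p0).round(1),"turn",np.degrees(dr).round(2))
    if show:
        st=(np.array(p)-p0)/n
        for k in range(n): print((( R0*R.from_rotvec(dr*k/n)).inv().apply(st)/1000).round(4).tolist(),end=" ")
        print("turn/row",np.degrees(dr/n).round(2))
E
python3 - <<'E'
from h import *
p,r=tool(); T=np.array(camera_params("wrist")["world_from_camera"])
print("cam in tool",r.inv().apply(T[:3,3]-p).round(1),"\n",(r.inv().as_matrix()@T[:3,:3]).round(3))
go([560,40,330],rot(3,0),20)
E
```

```text
cam in tool [  82.5   -0.6 -145.5] 
 [[ 0.     0.949  0.316]
 [ 1.    -0.    -0.001]
 [-0.001  0.316 -0.949]]
total shift [-507.5 -309.6  -91.5] turn [ -0.07  -0.03 -24.25]
[-0.0254, -0.0155, -0.0046] [-0.025, -0.016, -0.0046] [-0.0247, -0.0165, -0.0046] [-0.0243, -0.0171, -0.0046] [-0.024, -0.0176, -0.0046] [-0.0236, -0.0181, -0.0046] [-0.0232, -0.0186, -0.0046] [-0.0228, -0.0191, -0.0046] [-0.0224, -0.0195, -0.0046] [-0.022, -0.02, -0.0046] [-0.0216, -0.0205, -0.0046] [-0.0211, -0.0209, -0.0046] [-0.0207, -0.0214, -0.0046] [-0.0202, -0.0218, -0.0046] [-0.0198, -0.0222, -0.0046] [-0.0193, -0.0226, -0.0046] [-0.0188, -0.023, -0.0046] [-0.0183, -0.0234, -0.0046] [-0.0178, -0.0238, -0.0046] [-0.0173, -0.0242, -0.0046] turn/row [-0.   -0.   -1.21]
```

Emit:
{"fn": "carry_out", "kwargs": {"steps": [[-0.038,-0.023,-0.008,0,0,-2.4],[-0.037,-0.024,-0.008,0,0,-2.4],[-0.036,-0.026,-0.008,0,0,-2.4],[-0.035,-0.027,-0.008,0,0,-2.4],[-0.034,-0.028,-0.008,0,0,-2.4],[-0.033,-0.029,-0.008,0,0,-2.4],[-0.032,-0.031,-0.008,0,0,-2.4],[-0.031,-0.032,-0.008,0,0,-2.4],[-0.03,-0.033,-0.008,0,0,-2.4],[-0.029,-0.034,-0.008,0,0,-2.4]]}}

```text
clock: 1.1
ee_pos: [479.0, 166.3, 318.9]
tool_rot: [-0.025, 1.0, 0.0, -0.0]
wrist_force: [-0.1, 0.2, -0.1]
grip_width: 87.8
grasp_force: 0.0
```

```bash
python3 - <<'E'
from h import *
print(get_state()["clock"]); go([570,45,330],rot(3,0),10)
E
```

```text
1.1
total shift [ -84.8 -125.6  -11.1] turn [ 0.   -0.03 -0.16]
[-0.0085, -0.0126, -0.0011] [-0.0085, -0.0126, -0.0011] [-0.0085, -0.0126, -0.0011] [-0.0085, -0.0126, -0.0011] [-0.0085, -0.0126, -0.0011] [-0.0085, -0.0126, -0.0011] [-0.0085, -0.0126, -0.0011] [-0.0085, -0.0126, -0.0011] [-0.0085, -0.0126, -0.0011] [-0.0085, -0.0126, -0.0011] turn/row [ 0.   -0.   -0.02]
```

Emit:
{"fn": "carry_out", "kwargs": {"steps": [[-0.011,-0.015,-0.001,0,0,0],[-0.011,-0.015,-0.001,0,0,0],[-0.011,-0.015,-0.001,0,0,0],[-0.011,-0.015,-0.001,0,0,0],[-0.011,-0.015,-0.001,0,0,0],[-0.011,-0.015,-0.001,0,0,0],[-0.011,-0.015,-0.001,0,0,0],[-0.008,-0.015,-0.001,0,0,0],[0,0,0,0,0,0],[0,0,0,0,0,0]]}}

```text
clock: 2.1
ee_pos: [568.9, 52.1, 326.6]
tool_rot: [-0.024, 1.0, 0.0, -0.0]
wrist_force: [0.4, 0.2, -0.1]
grip_width: 88.1
grasp_force: 0.0
```

```bash
python3 - <<'E'
from h import *
im,d,w=cloud("wrist"); np.savez("w1.npz",im=im,w=w); cv2.imwrite("pics/w1.png",im)
print(tool()[0])
E
```

```text
[568.70100886  52.46977464 326.76846437]
```

View pics/w1.png

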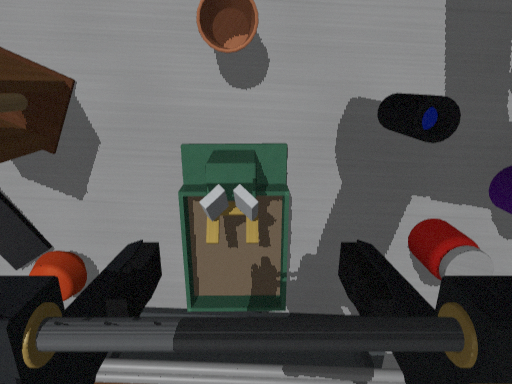

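```bash
python3 - <<'E'
from h import *
from scipy.optimize import least_squares
f=np.load("w1.npz"); im,w=f["im"],f["w"]; hsv=cv2.cvtColor(im,cv2.COLOR_BGR2HSV).astype(int);H,S,V=hsv[...,0],hsv[...,1],hsv[...,2]
v,u=np.mgrid[:384,:512]
gr=(abs(H-75)<18)&(S>90)&(u>170)&(u<300)&(v>130)&(v<315)
for lo,hi in((40,48),(-3,9)):
    q=w[gr&(w[...,2]>lo)&(w[...,2]<hi)]; print(cv2.minAreaRect(q[:,:2].astype(np.float32)),np.median(q[:,2]),q.min(0).round(1),q.max(0).round(1))
g=(u>195)&(u<262)&(v>180)&(v<225)&(S<60)&(V>70)&(w[...,2]>50)
p=w[g]; print("grey",len(p),p.min(0).round(1),p.max(0).round(1))
def loc(x,p):
    r=rot(x[2],35).as_matrix(); # tool x=-vee x, z=-vee z
    q=(p-np.array([x[0],x[1],100]))@r; q=q*[-1,1,-1]; return q  # y same
def res(x):
    q=loc(x,p); a=(-q[:,0]+q[:,1])/2**.5-25; b=(-q[:,0]-q[:,1])/2**.5-25; c=q[:,2]-65
    m=np.stack([a,b,c],1); return m[np.arange(len(m)),abs(m).argmin(1)]
best=min((least_squares(res,[x0,y0,3],loss="soft_l1",f_scale=1.5) for x0 in(630,640,650,660) for y0 in(30,36,42)),key=lambda s:s.cost)
print(best.x,best.cost,np.abs(best.fun).mean()); q=loc(best.x,p); print(np.percentile(q,[2,25,50,75,98],axis=0).round(1))
br=(abs(H-22)<10)&(S>120)&(u>195)&(u<265)&(v>195)&(v<250)&(w[...,2]>60); q=loc(best.x,w[br]); print("brass",len(q),np.percentile(q,[2,25,50,75,98],axis=0).round(1))
g=(u>370)&(u<470)&(v>85)&(v<150)&(V<80)&(w[...,2]>104)&(w[...,2]<115); c=w[g]; print("mould",len(c),cv2.minEnclosingCircle(c[:,:2].astype(np.float32)),np.median(c,0))
g=(u>370)&(u<470)&(v>85)&(v<150)&(w[...,2]>30)&(w[...,2]<104); c=w[g]
s=least_squares(lambda x:np.hypot(c[:,0]-x[0],c[:,1]-x[1])-25,[516,250],loss="soft_l1"); print("side fit",s.x,s.cost,len(c))
g=(u>370)&(u<470)&(v>85)&(v<150)&(abs(H-115)<15)&(S>120)&(w[...,2]>40); print("slug top",np.median(w[g],0),g.sum())
E
```

```text
((695.8889770507812, 36.702945709228516), (243.3861541748047, 149.45603942871094), 3.071686029434204) 43.58628920282925 [573.1 -40.8  40. ] [820.6 116.9  47.1]
((708.7779541015625, 36.414947509765625), (281.7624816894531, 148.50445556640625), 2.644784688949585) 7.418846085783855 [564.8 -44.    3.2] [850.  106.1   9. ]
grey 1002 [588.6   1.3  72.8] [646.7  63.9 146.4]
[657.16412305  34.54017229   3.20330148] 699.1375780292185 0.8673960820610072
[[-40.  -28.3   2.5]
 [-28.2 -16.4  36.4]
 [-22.9   5.3  62.5]
 [-17.5  17.3  64.6]
 [-12.   28.5  65.8]]
brass 744 [[-34.  -31.1 -10.3]
 [-14.  -22.1  -6.2]
 [ -3.6  -1.4  -5.6]
 [  5.6  22.2  -5.1]
 [ 13.8  31.   -4. ]]
mould 1150 ((513.7882080078125, 248.94158935546875), 25.283037185668945) [512.36818731 248.90243616 109.20800762]
side fit [513.49436878 249.14835797] 7211.140166142744 1764
slug top [513.53614903 252.33433108  84.91182347] 459
```

```bash
python3 - <<'E'
from h import *
go([513.5,249,180],rot(3.2,0),10)
E
```

```text
total shift [ 45.6 198.9 146.8] turn [ 0.01 -0.01 -0.43]
[0.0046, 0.0199, 0.0147] [0.0045, 0.0199, 0.0147] [0.0045, 0.0199, 0.0147] [0.0045, 0.0199, 0.0147] [0.0045, 0.0199, 0.0147] [0.0045, 0.0199, 0.0147] [0.0045, 0.0199, 0.0147] [0.0045, 0.0199, 0.0147] [0.0044, 0.0199, 0.0147] [0.0044, 0.0199, 0.0147] turn/row [ 0.   -0.   -0.04]
```

Emit:
{"fn": "carry_out", "kwargs": {"steps": [[0.0057,0.0249,0.0184,0,0,-0.05],[0.0057,0.0249,0.0184,0,0,-0.05],[0.0057,0.0249,0.0184,0,0,-0.05],[0.0057,0.0249,0.0184,0,0,-0.05],[0.0057,0.0249,0.0184,0,0,-0.05],[0.0057,0.0249,0.0184,0,0,-0.05],[0.0057,0.0249,0.0184,0,0,-0.05],[0.0057,0.0249,0.0184,0,0,-0.05],[0,0,0,0,0,0],[0,0,0,0,0,0]]}}

```text
clock: 3.15
ee_pos: [512.9, 249.2, 180.0]
tool_rot: [-0.028, 1.0, -0.0, 0.0]
wrist_force: [0.1, -0.7, 0.3]
grip_width: 87.9
grasp_force: 0.0
```

```bash
python3 - <<'E'
from h import *
from scipy.optimize import least_squares
im,d,w=cloud("wrist"); cv2.imwrite("pics/w2.png",im); np.savez("w2.npz",im=im,w=w)
d2=np.hypot(w[...,0]-514,w[...,1]-250)<45; V=im.max(2)
c=w[d2&(w[...,2]>104)&(w[...,2]<115)&(V<80)]; print(len(c),cv2.minEnclosingCircle(c[:,:2].astype(np.float32)),c.mean(0) if len(c) else 0)
c=w[d2&(w[...,2]>30)&(w[...,2]<100)&(V<90)]
s=least_squares(lambda x:np.hypot(c[:,0]-x[0],c[:,1]-x[1])-25,[514,250],loss="soft_l1"); print(s.x,s.cost,len(c))
print(tool()[0]); go([513.5,249,80],rot(3.2,0),10)
E
```

```text
2373 ((513.1598510742188, 249.35736083984375), 24.960847854614258) [511.98357709 249.46442369 109.09114599]
[513.18836555 249.45788602] 5345.594385863136 1616
[513.42638672 248.66156443 180.45342435]
total shift [  0.    0.3 100.5] turn [ 0.    0.08 -0.01]
[0.0, 0.0, 0.01] [0.0, 0.0, 0.01] [0.0, 0.0, 0.01] [0.0, 0.0, 0.01] [-0.0, 0.0, 0.01] [-0.0, 0.0, 0.01] [-0.0, 0.0, 0.01] [-0.0, 0.0, 0.01] [-0.0, 0.0, 0.01] [-0.0, 0.0, 0.01] turn/row [ 0.    0.01 -0.  ]
```

Emit:
{"fn": "carry_out", "kwargs": {"steps": [[0,0.0003,0.013,0,0,0],[0,0,0.013,0,0,0],[0,0,0.013,0,0,0],[0,0,0.013,0,0,0],[0,0,0.013,0,0,0],[0,0,0.012,0,0,0],[0,0,0.012,0,0,0],[0,0,0.0115,0,0,0],[0,0,0,0,0,0],[0,0,0,0,0,0]]}}

```text
clock: 4.2
ee_pos: [513.4, 249.0, 79.1]
tool_rot: [-0.028, 1.0, -0.0, 0.0]
wrist_force: [0.2, 0.5, -0.0]
grip_width: 88.1
grasp_force: 0.0
```

Emit:
{"fn": "carry_out", "kwargs": {"steps": [[0,0,0,0,0,0],[0,0,0,0,0,0],[0,0,0,0,0,0],[0,0,0,0,0,0],[0,0,0,0,0,0],[0,0,0,0,0,0],[0,0,0,0,0,0],[0,0,0,0,0,0],[0,0,0,0,0,0],[0,0,0,0,0,0]], "fingers": 0.03, "grip_force": 45}}

```text
clock: 5.2
ee_pos: [513.3, 249.3, 79.2]
tool_rot: [-0.028, 1.0, 0.0, 0.0]
wrist_force: [0.1, 1.7, 2.6]
grip_width: 49.4
grasp_force: 45.0
```

```bash
python3 - <<'E'
from h import *
# vee frame helper: TCP pose for mould with lower end at vee z=h, offset x=dx; TCP at mould z=80
p,r=tool(); print(p)
Rv=rot(3.2,35).as_matrix()
def tgt(vx,h,m=80): return np.array([657.2,34.5,100])+Rv@np.array([-vx,0,-(h+m)])
for a in((0,90),(8,90),(8,70),(0,-5)): print(a,tgt(*a).round(1))
go(tgt(6,90),rot(3.2,35),20)
E
```

```text
[513.27040475 249.26305539  79.1773365 ]
(0, 90) [559.8  29.1 239.3]
(8, 90) [566.4  29.4 243.8]
(8, 70) [577.8  30.1 227.5]
(0, -5) [614.2  32.1 161.4]
total shift [ -39.3 -222.4 -163.6] turn [ 1.000e-02 -3.498e+01 -5.000e-02]
[-0.002, -0.0111, -0.0082] [-0.0022, -0.0111, -0.0081] [-0.0025, -0.0111, -0.008] [-0.0027, -0.0111, -0.008] [-0.0029, -0.0111, -0.0079] [-0.0032, -0.0111, -0.0078] [-0.0034, -0.0111, -0.0077] [-0.0037, -0.0111, -0.0076] [-0.0039, -0.0111, -0.0075] [-0.0041, -0.0111, -0.0073] [-0.0043, -0.0111, -0.0072] [-0.0045, -0.0111, -0.0071] [-0.0048, -0.0111, -0.0069] [-0.005, -0.0111, -0.0068] [-0.0052, -0.0111, -0.0066] [-0.0054, -0.0111, -0.0065] [-0.0056, -0.0111, -0.0063] [-0.0058, -0.0111, -0.0061] [-0.0059, -0.0111, -0.0059] [-0.0061, -0.0111, -0.0058] turn/row [ 0.   -1.75 -0.  ]
```

Emit:
{"fn": "carry_out", "kwargs": {"steps": [[0,0,-0.01,0,0,0],[0,0,-0.018,0,0,0],[0,0,-0.02,0,0,0],[0,0,-0.02,0,0,0],[0,0,-0.02,0,0,0],[0,-0.01,-0.02,0,0,0],[0,-0.015,-0.02,0,0,0],[0,-0.02,-0.018,0,0,0],[0,-0.025,-0.012,0,0,0],[0,-0.03,-0.006,0,0,0]]}}

```text
clock: 6.2
ee_pos: [518.4, 148.4, 244.1]
tool_rot: [-0.028, 1.0, -0.0, 0.0]
wrist_force: [0.0, -0.1, -4.1]
grip_width: 49.4
grasp_force: 45.0
```

```bash
cat >>h.py <<'E'
Rv=rot(3.2,35).as_matrix(); O=np.array([657.2,34.5,100])
def tgt(vx,h,m=80): return O+Rv@np.array([-vx,0,-(h+m)])
def inv(p): return ((p-O)@Rv)*[-1,1,-1]
E
python3 - <<'E'
from h import *
print(get_state()["wrist_force"],tool()[0]); go(tgt(6,90),rot(3.2,35),10)
E
```

```text
[ 0.02048111 -0.05462182 -4.0844026 ] [518.38164509 148.4287864  244.10355989]
total shift [ -39.6 -121.5    1.5] turn [-3.000e-02 -3.499e+01  1.000e-02]
[-0.004, -0.0122, 0.0001] [-0.0039, -0.0122, 0.0004] [-0.0039, -0.0121, 0.0006] [-0.0039, -0.0121, 0.0009] [-0.0038, -0.0121, 0.0011] [-0.0037, -0.0121, 0.0013] [-0.0037, -0.0121, 0.0016] [-0.0035, -0.0121, 0.0018] [-0.0034, -0.0121, 0.002] [-0.0033, -0.0121, 0.0022] turn/row [-0.  -3.5  0. ]
```

Emit:
{"fn": "carry_out", "kwargs": {"steps": [[-0.005,-0.015,0,0,-4.4,0],[-0.005,-0.015,0,0,-4.4,0],[-0.005,-0.015,0.001,0,-4.4,0],[-0.005,-0.015,0.001,0,-4.4,0],[-0.005,-0.015,0.002,0,-4.4,0],[-0.005,-0.015,0.002,0,-4.4,0],[-0.005,-0.015,0.002,0,-4.3,0],[-0.004,-0.014,0.003,0,-4.3,0],[0,0,0,0,0,0],[0,0,0,0,0,0]]}}

```text
clock: 7.2
ee_pos: [565.8, 32.6, 242.4]
tool_rot: [-0.026, 0.954, 0.008, 0.299]
wrist_force: [-0.4, 0.3, -5.0]
grip_width: 49.7
grasp_force: 45.0
```

```bash
python3 - <<'E'
from h import *
print(get_state()["wrist_force"],tool()[0], inv(tool()[0]),np.degrees((tool()[1].inv()*rot(3.2,35)).as_rotvec())); go(tgt(4,80),rot(3.2,35),10,False)
im,d,w=cloud("wrist"); cv2.imwrite("pics/w3.png",im)
im,d,w=cloud("scene"); np.savez("s3.npz",im=im,w=w)
# mould axis check from scene cloud: dark pts near expected mould, in vee frame
q=(w-O)@Rv*[-1,1,-1]
m=(np.abs(q[...,0]-4)<45)&(abs(q[...,1])<40)&(im.max(2)<70)
for a in(75,90,105,120,135,150):
    k=m&(abs(q[...,2]-a-7)<7); z=q[k]; print(a,len(z),np.percentile(z,[5,50,95],axis=0).round(1)[:,:2].tolist() if len(z) else 0)
E
```

```text
[-0.41463469  0.26358159 -5.04900611] [565.75040107  32.63127243 242.42339341] [  6.81093065   3.23904046 169.09779454] [-0.01378152 -0.20043634 -0.07077215]
total shift [ 2.8 -3.2  9.1] turn [-0.01 -0.2  -0.07]
75 0 0
90 56 [[4.7, -2.8], [26.4, 18.5], [34.9, 30.8]]
105 65 [[5.8, 6.4], [25.2, 22.4], [34.8, 30.9]]
120 65 [[3.7, 2.1], [25.7, 21.8], [34.5, 29.4]]
135 67 [[5.5, 3.0], [24.5, 20.9], [34.6, 29.7]]
150 67 [[4.7, 4.7], [25.5, 21.9], [34.6, 29.5]]
```

View pics/w3.png

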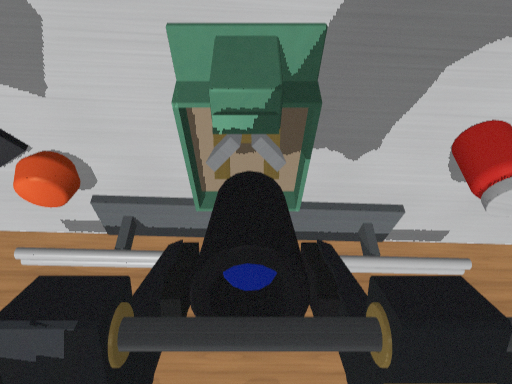

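Emit:
{"fn": "carry_out", "kwargs": {"steps": [[0.001,-0.0016,0.001,0,-0.2,0],[0.001,-0.0016,0.003,0,0,0],[0.001,0,0.006,0,0,0],[0,0,0.008,0,0,0],[0,0,0.008,0,0,0],[0,0,0.008,0,0,0],[0,0,0.008,0,0,0],[0,0,0.008,0,0,0],[0,0,0.006,0,0,0],[0,0,0.003,0,0,0]]}}

```text
clock: 8.3
ee_pos: [598.4, 31.3, 192.3]
tool_rot: [-0.026, 0.953, 0.008, 0.302]
wrist_force: [0.1, -0.1, -4.2]
grip_width: 49.8
grasp_force: 45.0
```

```bash
cat > st.py <<'E'
from h import *
s=get_state(); p,r=tool(); print("t",s["clock"],"vee",inv(p).round(2),"Ftool",r.inv().apply(s["wrist_force"]).round(2),"Fw",s["wrist_force"].round(2),"M",r.inv().apply(s["ft_torque"]).round(3),"err",np.degrees((r.inv()*rot(3.2,35)).as_rotvec()).round(2),"grip",s["grip_width"].round(1))
E
python3 st.py
```

```text
Traceback (most recent call last):
  File "st.py", line 2, in <module>
    s=get_state(); p,r=tool(); print("t",s["clock"],"vee",inv(p).round(2),"Ftool",r.inv().apply(s["wrist_force"]).round(2),"Fw",s["wrist_force"].round(2),"M",r.inv().apply(s["ft_torque"]).round(3),"err",np.degrees((r.inv()*rot(3.2,35)).as_rotvec()).round(2),"grip",s["grip_width"].round(1))
                                                                                                                                                                                                                                                                         ^^^^^^^^^^^^^^^^^^^^^
AttributeError: 'float' object has no attribute 'round'
```

```bash
sed -i 's/s\["grip_width"\].round(1)/s["grip_width"]/' st.py; python3 st.py
```

```text
t 8.3 vee [4.6800e+00 4.0000e-02 1.0935e+02] Ftool [ 2.37 -0.1   3.53] Fw [ 0.1  -0.1  -4.25] M [ 0.004  0.793 -0.02 ] err [-0.02  0.16 -0.04] grip 49.79061981874598
```

Emit:
{"fn": "carry_out", "kwargs": {"steps": [[0.0004,0,0.003,0,0,0],[0.0004,0,0.003,0,0,0],[0.0004,0,0.003,0,0,0],[0.0004,0,0.003,0,0,0],[0.0004,0,0.003,0,0,0],[0.0004,0,0.003,0,0,0],[0.0004,0,0.002,0,0,0],[0,0,0.002,0,0,0],[0,0,0.001,0,0,0],[0,0,0,0,0,0]]}}

```text
clock: 9.3
ee_pos: [609.1, 31.8, 172.5]
tool_rot: [-0.026, 0.953, 0.008, 0.302]
wrist_force: [-0.6, 0.6, -4.7]
grip_width: 49.2
grasp_force: 45.0
```

```bash
python3 st.py
```

```text
t 9.3 vee [ 2.13  0.   86.96] Ftool [3.16 0.61 3.52] Fw [-0.59  0.58 -4.7 ] M [-0.033  0.785  0.021] err [-0.03  0.19 -0.04] grip 49.202322091981976
```

Emit:
{"fn": "carry_out", "kwargs": {"steps": [[0.0003,0,0.0006,0,0,0],[0.0003,0,0.0006,0,0,0],[0.0003,0,0.0006,0,0,0],[0.0003,0,0.0006,0,0,0],[0.0003,0,0.0006,0,0,0],[0.0002,0,0.0006,0,0,0],[0,0,0.0006,0,0,0],[0,0,0.0006,0,0,0],[0,0,0,0,0,0],[0,0,0,0,0,0]]}}

```text
clock: 10.3
ee_pos: [610.5, 31.9, 167.6]
tool_rot: [-0.026, 0.953, 0.008, 0.302]
wrist_force: [0.6, 0.5, -4.4]
grip_width: 49.5
grasp_force: 45.0
```

```bash
python3 st.py
```

```text
t 10.3 vee [ 5.000e-01 -2.000e-02  8.221e+01] Ftool [2.05 0.45 3.98] Fw [ 0.59  0.48 -4.43] M [0.014 0.718 0.033] err [-0.03  0.2  -0.04] grip 49.534789265456524
```

Emit:
{"fn": "carry_out", "kwargs": {"steps": [[0.0002,0,0.0007,0,0,0],[0.0002,0,0.0007,0,0,0],[0.0001,0,0.0007,0,0,0],[0,0,0.0007,0,0,0],[0,0,0.0007,0,0,0],[0,0,0.0007,0,0,0],[0,0,0.0007,0,0,0],[0,0,0.0006,0,0,0],[0,0,0.0005,0,0,0],[0,0,0,0,0,0]]}}

```text
clock: 11.3
ee_pos: [613.6, 32.1, 162.5]
tool_rot: [-0.026, 0.953, 0.008, 0.302]
wrist_force: [1.8, 2.1, -2.2]
grip_width: 49.7
grasp_force: 45.0
```

```bash
python3 st.py
```

```text
t 11.3 vee [1.100e-01 3.000e-02 7.621e+01] Ftool [-0.25  1.96  2.92] Fw [ 1.78  2.06 -2.24] M [-0.225  0.377 -0.029] err [-0.03  0.21 -0.03] grip 49.73675044102715
```

Emit:
{"fn": "carry_out", "kwargs": {"steps": [[0,0.0002,0.0004,0,0,0],[0,0.0002,0.0004,0,0,0],[0,0,0.0004,0,0,0],[0,0,0.0004,0,0,0],[0,0,0.0004,0,0,0],[0,0,0,0,0,0],[0,0,0,0,0,0],[0,0,0,0,0,0],[0,0,0,0,0,0],[0,0,0,0,0,0]]}}

```text
clock: 12.3
ee_pos: [614.7, 32.4, 160.8]
tool_rot: [-0.026, 0.953, 0.008, 0.302]
wrist_force: [1.6, -3.1, -3.0]
grip_width: 49.5
grasp_force: 45.0
```

```bash
python3 st.py
```

```text
t 12.3 vee [2.000e-02 3.000e-01 7.422e+01] Ftool [ 0.57 -3.22  3.27] Fw [ 1.59 -3.14 -3.  ] M [0.516 0.435 0.013] err [-0.04  0.2  -0.04] grip 49.45487775758835
```

Emit:
{"fn": "carry_out", "kwargs": {"steps": [[0,-0.0001,0.0003,0,0,0],[0,-0.0001,0.0003,0,0,0],[0,0,0.0003,0,0,0],[0,0,0.0003,0,0,0],[0,0,0.0003,0,0,0],[0,0,0,0,0,0],[0,0,0,0,0,0],[0,0,0,0,0,0],[0,0,0,0,0,0],[0,0,0,0,0,0]]}}

```text
clock: 13.3
ee_pos: [615.4, 32.6, 160.3]
tool_rot: [-0.026, 0.953, 0.008, 0.303]
wrist_force: [-6.0, -0.5, 5.1]
grip_width: 49.3
grasp_force: 45.0
```

```bash
python3 st.py
```

```text
t 13.3 vee [ 0.3   0.41 73.4 ] Ftool [ 2.   -0.21 -7.63] Fw [-6.01 -0.54  5.08] M [0.358 0.538 0.004] err [-0.02  0.25 -0.01] grip 49.31371567058543
```

Emit:
{"fn": "carry_out", "kwargs": {"steps": [[0.0001,0,0,0,0,0],[0.0001,0,0,0,0,0],[0.0001,0,0,0,0,0],[0.0001,0,0,0,0,0],[0,0,0,0,0,0],[0,0,0,0,0,0],[0,0,0,0,0,0],[0,0,0,0,0,0],[0,0,0,0,0,0],[0,0,0,0,0,0]], "grip_force": 6}}

```text
clock: 14.3
ee_pos: [615.4, 32.6, 160.2]
tool_rot: [-0.026, 0.953, 0.008, 0.303]
wrist_force: [-4.5, 0.7, 6.3]
grip_width: 50.7
grasp_force: 6.0
```

```bash
python3 st.py
```

```text
t 14.3 vee [ 0.3   0.46 73.29] Ftool [-0.04  1.   -7.71] Fw [-4.47  0.75  6.32] M [-0.173  0.256 -0.004] err [-0.02  0.29 -0.03] grip 50.728393659148026
```

Seated with light contact on the flats and stop; release.

Emit:
{"fn": "carry_out", "kwargs": {"steps": [[0,0,0,0,0,0],[0,0,0,0,0,0],[0,0,0,0,0,0],[0,0,0,0,0,0],[0,0,0,0,0,0],[0,0,0,0,0,0],[0,0,0,0,0,0],[0,0,0,0,0,0],[0,0,0,0,0,0],[0,0,0,0,0,0]], "fingers": 0.088}}

```text
clock: 15.3
ee_pos: [615.2, 32.4, 159.4]
tool_rot: [-0.026, 0.953, 0.008, 0.302]
wrist_force: [0.5, 0.1, -0.3]
grip_width: 88.0
grasp_force: 0.0
```

```bash
python3 st.py
```

```text
t 15.3 vee [-0.39  0.2  72.75] Ftool [-0.2   0.03  0.55] Fw [ 0.48  0.05 -0.34] M [-0.027  0.303  0.007] err [-0.03  0.2  -0.04] grip 88.00297754142814
```

Emit:
{"fn": "carry_out", "kwargs": {"steps": [[0,0,-0.006,0,0,0],[0,0,-0.01,0,0,0],[0,0,-0.014,0,0,0],[0,0,-0.016,0,0,0],[0,0,-0.016,0,0,0],[0,0,-0.016,0,0,0],[0,0,-0.016,0,0,0],[0,0,-0.016,0,0,0],[0,0,-0.014,0,0,0],[0,0,0,0,0,0]]}}

```text
clock: 16.3
ee_pos: [543.2, 28.4, 263.2]
tool_rot: [-0.026, 0.952, 0.008, 0.304]
wrist_force: [0.0, 0.4, 0.3]
grip_width: 87.8
grasp_force: 0.0
```

```bash
python3 st.py; python3 - <<'E'
from h import *
from scipy.optimize import least_squares
im,d,w=cloud("wrist"); cv2.imwrite("pics/w4.png",im)
q=(w-O)@Rv*[-1,1,-1]; V=im.max(2)
near=(np.hypot(q[...,0],q[...,1])<40)&(V<80)
c=q[near&(q[...,2]>97)&(q[...,2]<112)]; print("rim",len(c),c.mean(0) if len(c) else 0, cv2.minEnclosingCircle(c[:,:2].astype(np.float32)) if len(c) else 0, np.percentile(c[:,2],[5,50,95]))
c=q[near&(q[...,2]>10)&(q[...,2]<98)]
s=least_squares(lambda x:np.hypot(c[:,0]-x[0]-x[2]*c[:,2],c[:,1]-x[1]-x[3]*c[:,2])-25,[0,0,0,0],loss="soft_l1");print("side",len(c),s.x,abs(s.fun).mean())
go([525.5,-254,330],rot(3.2,0),20,False)
E
```

```text
t 16.3 vee [9.0000e-02 2.4000e-01 1.9918e+02] Ftool [-0.21  0.4  -0.22] Fw [0.02 0.4  0.3 ] M [-0.025  0.253  0.014] err [-0.09  0.42 -0.  ] grip 87.8452473787942
rim 2003 [ -1.23312872   0.37117949 103.76419761] ((-0.3109489679336548, 0.22096538543701172), 24.96322250366211) [ 99.71132436 104.17673457 105.34164746]
side 1215 [ 4.70287984  2.90771522 -0.11979269 -0.10240891] 4.2226006762335535
total shift [ -11.9 -281.   -74.5] turn [-0.06 35.34 -0.04]
```

View pics/w4.png

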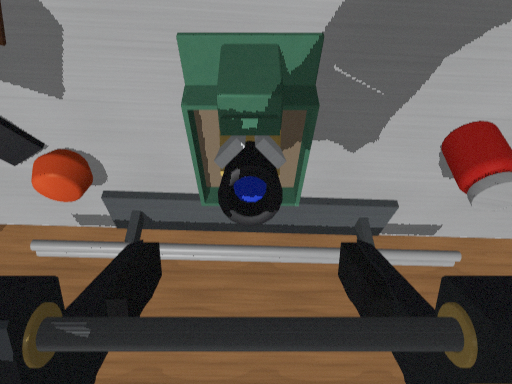

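```bash
python3 - <<'E'
from h import *
go([525.5,-250,320],rot(3.2,0),16)
E
```

```text
total shift [  -6.3 -277.   -66.3] turn [-0.06 35.34 -0.04]
[-0.0004, -0.0173, -0.0041] [-0.0002, -0.0173, -0.0042] [-0.0001, -0.0173, -0.0042] [0.0001, -0.0173, -0.0042] [0.0002, -0.0173, -0.0042] [0.0004, -0.0173, -0.0041] [0.0006, -0.0173, -0.0041] [0.0007, -0.0173, -0.0041] [0.0009, -0.0173, -0.0041] [0.001, -0.0173, -0.004] [0.0012, -0.0173, -0.004] [0.0014, -0.0173, -0.0039] [0.0015, -0.0173, -0.0039] [0.0017, -0.0173, -0.0038] [0.0018, -0.0173, -0.0038] [0.0019, -0.0173, -0.0037] turn/row [-0.    2.21 -0.  ]
```

Emit:
{"fn": "carry_out", "kwargs": {"steps": [[0,-0.017,-0.006,0,3,0],[0,-0.025,-0.006,0,3.6,0],[0,-0.03,-0.006,0,3.6,0],[0,-0.03,-0.006,0,3.6,0],[0.001,-0.03,-0.006,0,3.6,0],[0.001,-0.03,-0.006,0,3.6,0],[0.001,-0.03,-0.006,0,3.6,0],[0.001,-0.03,-0.006,0,3.6,0],[0.002,-0.03,-0.006,0,3.6,0],[0.002,-0.025,-0.006,0,3.5,0]]}}

```text
clock: 17.35
ee_pos: [531.4, -251.3, 314.4]
tool_rot: [-0.027, 1.0, 0.0, -0.003]
wrist_force: [-0.4, 0.7, 1.1]
grip_width: 88.1
grasp_force: 0.0
```

```bash
cat > rod.py <<'E'
from h import *
from scipy.optimize import least_squares
im,d,w=cloud("wrist"); hsv=cv2.cvtColor(im,cv2.COLOR_BGR2HSV).astype(int)
red=((hsv[...,0]<8)|(hsv[...,0]>172))&(hsv[...,1]>140)&(np.hypot(w[...,0]-525,w[...,1]+254)<40)
t=w[red&(w[...,2]>212)&(w[...,2]<224)]; print("top",len(t),cv2.minEnclosingCircle(t[:,:2].astype(np.float32)),np.median(t,0).round(1))
c=w[red&(w[...,2]>145)&(w[...,2]<212)]
s=least_squares(lambda x:np.hypot(c[:,0]-x[0]-x[2]*(c[:,2]-180),c[:,1]-x[1]-x[3]*(c[:,2]-180))-14,[525,-254,0,0],loss="soft_l1");print("side",len(c),s.x,abs(s.fun).mean())
print("t",get_state()["clock"],tool()[0],np.degrees((tool()[1].inv()*rot(3.2,0)).as_rotvec()).round(2))
E
python3 rod.py
```

```text
top 986 ((523.4475708007812, -255.85397338867188), 13.86339282989502) [ 522.5 -255.8  217.3]
side 409 [ 5.24001768e+02 -2.55825518e+02 -1.43954455e-03 -8.31846954e-04] 0.15011564431299218
t 17.4 [ 531.78466054 -254.36445672  314.21598606] [-0.04 -0.45 -0.21]
```

```bash
python3 - <<'E'
from h import *
go([523.6,-255.8,164],rot(3.2,0),10)
E
```

```text
total shift [  7.1  -0.9 150.3] turn [-0.04 -0.45 -0.21]
[0.0007, -0.0001, 0.015] [0.0007, -0.0001, 0.015] [0.0007, -0.0001, 0.015] [0.0007, -0.0001, 0.015] [0.0008, -0.0001, 0.015] [0.0008, -0.0001, 0.015] [0.0008, -0.0001, 0.015] [0.0008, -0.0001, 0.015] [0.0008, -0.0001, 0.015] [0.0008, -0.0001, 0.015] turn/row [-0.   -0.04 -0.02]
```

Emit:
{"fn": "carry_out", "kwargs": {"steps": [[0.0035,-0.0005,0.01,0,-0.2,-0.1],[0.0036,-0.0005,0.012,0,-0.25,-0.1],[0,0,0.018,0,0,0],[0,0,0.02,0,0,0],[0,0,0.02,0,0,0],[0,0,0.02,0,0,0],[0,0,0.02,0,0,0],[0,0,0.016,0,0,0],[0,0,0.011,0,0,0],[0,0,0.003,0,0,0]]}}

```text
clock: 18.4
ee_pos: [525.0, -250.7, 163.5]
tool_rot: [-0.029, 1.0, 0.001, 0.002]
wrist_force: [0.3, 0.2, 1.0]
grip_width: 88.1
grasp_force: 0.0
```

```bash
python3 - <<'E'
from h import *
print(tool()[0]); go([523.6,-255.8,164],rot(3.2,0),10,False)
E
```

```text
[ 524.99423352 -250.70623257  163.46554187]
total shift [ 1.7 -5.  -0.5] turn [0.09 0.25 0.15]
```

Emit:
{"fn": "carry_out", "kwargs": {"steps": [[0.0008,-0.0025,0,0,0.12,0.07],[0.0008,-0.0025,0,0,0.12,0.07],[0,0,0,0,0,0],[0,0,0,0,0,0],[0,0,0,0,0,0],[0,0,0,0,0,0],[0,0,0,0,0,0],[0,0,0,0,0,0],[0,0,0,0,0,0],[0,0,0,0,0,0]]}}

```text
clock: 19.4
ee_pos: [524.0, -256.1, 164.8]
tool_rot: [-0.028, 1.0, 0.0, 0.001]
wrist_force: [-0.5, -0.1, -0.5]
grip_width: 88.1
grasp_force: 0.0
```

```bash
python3 - <<'E'
from h import *
print(tool()[0]); go([523.6,-255.8,164],rot(3.2,0),10,False)
E
```

```text
[ 523.97871866 -256.09967992  164.83930135]
total shift [0.4 0.3 0.8] turn [0.   0.1  0.02]
```

Emit:
{"fn": "carry_out", "kwargs": {"steps": [[0,0,0,0,0,0],[0,0,0,0,0,0],[0,0,0,0,0,0],[0,0,0,0,0,0],[0,0,0,0,0,0],[0,0,0,0,0,0],[0,0,0,0,0,0],[0,0,0,0,0,0],[0,0,0,0,0,0],[0,0,0,0,0,0]], "fingers": 0.01, "grip_force": 55}}

```text
clock: 20.4
ee_pos: [524.0, -256.1, 164.9]
tool_rot: [-0.028, 1.0, 0.0, 0.001]
wrist_force: [0.6, 1.1, 0.2]
grip_width: 26.6
grasp_force: 55.0
```

Emit:
{"fn": "carry_out", "kwargs": {"steps": [[0,0,-0.006,0,0,0],[0,0,-0.012,0,0,0],[0,0,-0.018,0,0,0],[0,0,-0.022,0,0,0],[0,0,-0.022,0,0,0],[0,0,-0.022,0,0,0],[0,0,-0.022,0,0,0],[0,0,-0.022,0,0,0],[0,0,-0.016,0,0,0],[0,0,-0.006,0,0,0]]}}

```text
clock: 21.4
ee_pos: [523.8, -256.2, 335.4]
tool_rot: [-0.028, 1.0, -0.001, 0.002]
wrist_force: [-0.2, 0.3, -2.4]
grip_width: 26.9
grasp_force: 55.0
```

```bash
python3 - <<'E'
from h import *
s=get_state();print(s["wrist_force"],s["grip_width"],tool()[0])
go(tgt(0,250,0),rot(3.2,35),10)
E
```

```text
[-0.19469497  0.33731709 -2.40134642] 26.86633515239044 [ 523.78399842 -256.21125258  335.43397816]
total shift [ -6.  282.9  30. ] turn [ -0.13 -34.73   0.06]
[-0.0006, 0.0283, 0.003] [-0.0004, 0.0283, 0.003] [-0.0002, 0.0283, 0.0031] [-0.0, 0.0283, 0.0031] [0.0002, 0.0283, 0.0031] [0.0003, 0.0283, 0.0031] [0.0005, 0.0283, 0.003] [0.0007, 0.0283, 0.003] [0.0009, 0.0283, 0.003] [0.0011, 0.0283, 0.0029] turn/row [-0.01 -3.47  0.01]
```

```bash
python3 - <<'E'
from h import *
go(tgt(-.3,310,0),rot(3.2,35),12)
E
```

```text
total shift [ 28.5 282.8 -19.2] turn [ -0.13 -34.73   0.06]
[0.0024, 0.0236, -0.0016] [0.0023, 0.0236, -0.0017] [0.0022, 0.0236, -0.0018] [0.0021, 0.0236, -0.0019] [0.002, 0.0236, -0.002] [0.0019, 0.0236, -0.0021] [0.0018, 0.0236, -0.0022] [0.0017, 0.0236, -0.0023] [0.0016, 0.0236, -0.0024] [0.0015, 0.0236, -0.0024] [0.0013, 0.0236, -0.0025] [0.0012, 0.0236, -0.0026] turn/row [-0.01 -2.89  0.  ]
```

Emit:
{"fn": "carry_out", "kwargs": {"steps": [[0.002,0.012,-0.004,0,-1.5,0],[0.002,0.02,-0.003,0,-2.5,0],[0.002,0.025,-0.002,0,-3,0],[0.002,0.025,-0.002,0,-3,0],[0.002,0.025,-0.002,0,-3,0],[0.002,0.025,-0.002,0,-3,0],[0.002,0.025,-0.002,0,-3,0],[0.002,0.025,-0.002,0,-3,0],[0.002,0.025,-0.002,0,-3,0],[0.002,0.02,-0.002,0,-2.5,0]]}}

```text
clock: 22.4
ee_pos: [486.6, -29.5, 351.1]
tool_rot: [-0.027, 0.971, 0.007, 0.239]
wrist_force: [0.1, 0.8, -0.6]
grip_width: 26.9
grasp_force: 55.0
```

```bash
python3 - <<'E'
from h import *
print(tool()[0]);go(tgt(-.3,310,0),rot(3.2,35),8)
E
```

```text
[486.64330984 -29.46938151 351.13118603]
total shift [ 2.5 54.4 -4.2] turn [ 0.04 -7.31  0.02]
[0.0003, 0.0068, -0.0005] [0.0003, 0.0068, -0.0005] [0.0003, 0.0068, -0.0005] [0.0003, 0.0068, -0.0005] [0.0003, 0.0068, -0.0006] [0.0003, 0.0068, -0.0006] [0.0003, 0.0068, -0.0006] [0.0002, 0.0068, -0.0006] turn/row [ 0.   -0.91  0.  ]
```

Emit:
{"fn": "carry_out", "kwargs": {"steps": [[0.0004,0.011,-0.001,0,-1.4,0],[0.0004,0.01,-0.001,0,-1.4,0],[0.0004,0.01,-0.001,0,-1.4,0],[0.0004,0.009,-0.001,0,-1.2,0],[0.0004,0.007,0,0,-0.9,0],[0.0003,0.003,0,0,-0.4,0],[0,0,0,0,0,0],[0,0,0,0,0,0],[0,0,0,0,0,0],[0,0,0,0,0,0]]}}

```text
clock: 23.4
ee_pos: [480.9, 18.6, 353.4]
tool_rot: [-0.027, 0.955, 0.008, 0.295]
wrist_force: [-0.5, 0.9, -1.8]
grip_width: 26.8
grasp_force: 55.0
```

```bash
python3 st.py; python3 - <<'E'
from h import *
go(tgt(-.3,310,0),rot(3.2,35),8,False)
im,d,w=cloud("wrist"); cv2.imwrite("pics/w5.png",im); np.savez("w5.npz",im=im,w=w)
q=(w-O)@Rv*[-1,1,-1]; V=im.max(2); n=np.hypot(q[...,0],q[...,1])<30
c=q[n&(V<80)&(q[...,2]>100)&(q[...,2]<108)];print("rim",len(c),cv2.minEnclosingCircle(c[:,:2].astype(np.float32)),np.median(c,0))
# shaft points between tip and collar
for a in range(155,290,15):
    c=q[n&(abs(q[...,2]-a)<7)]; print(a,len(c),np.percentile(c[:,:2],[3,50,97],axis=0).round(1).tolist() if len(c)>5 else 0)
E
```

```text
t 23.4 vee [  0.45  -6.02 309.07] Ftool [1.38 0.91 1.27] Fw [-0.48  0.88 -1.83] M [ 0.01   0.446 -0.031] err [-0.01 -0.7  -0.01] grip 26.832428249728704
total shift [ 0.8  6.  -0.9] turn [-0.01 -0.7  -0.01]
rim 709 ((-0.1406162530183792, 0.3261849582195282), 24.903133392333984) [ -8.44302974   7.15483298 104.21248698]
155 18 [[-12.7, -14.3], [-11.9, -4.3], [-7.2, 2.9]]
170 90 [[-12.9, -15.4], [-11.6, -5.7], [-5.6, 3.9]]
185 97 [[-12.8, -15.8], [-11.3, -5.7], [-4.7, 3.7]]
200 124 [[-12.6, -15.6], [-11.1, -5.7], [-4.5, 3.9]]
215 141 [[-12.3, -15.5], [-10.9, -5.8], [-4.6, 4.0]]
230 170 [[-12.1, -15.5], [-10.7, -5.8], [-5.5, 3.5]]
245 171 [[-11.9, -14.6], [-10.8, -5.8], [-6.9, 2.3]]
260 15 [[-11.8, -8.8], [-11.2, -6.5], [-10.7, -1.6]]
275 0 0
```

View pics/w5.png

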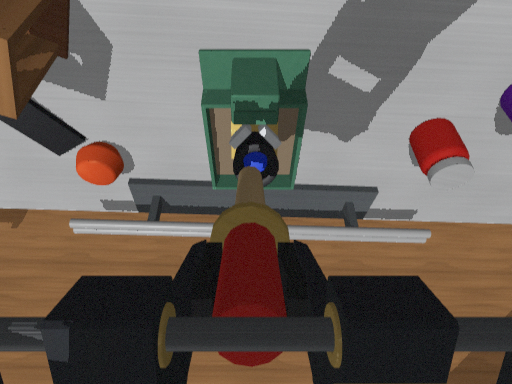

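Emit:
{"fn": "carry_out", "kwargs": {"steps": [[0,0.0025,0,0,-0.35,0],[0,0.0025,0,0,-0.35,0],[0,0.0011,0.003,0,0,0],[0,0,0.006,0,0,0],[0,0,0.007,0,0,0],[0,0,0.007,0,0,0],[0,0,0.007,0,0,0],[0,0,0.004,0,0,0],[0,0,0,0,0,0],[0,0,0,0,0,0]]}}

```text
clock: 24.45
ee_pos: [500.0, 26.1, 325.7]
tool_rot: [-0.027, 0.953, 0.008, 0.301]
wrist_force: [0.3, 0.8, -0.7]
grip_width: 26.6
grasp_force: 55.0
```

```bash
python3 st.py; python3 - <<'E'
from h import *
im,d,w=cloud("wrist"); cv2.imwrite("pics/w6.png",im)
q=(w-O)@Rv*[-1,1,-1]; V=im.max(2); n=np.hypot(q[...,0],q[...,1])<30
for a in range(125,225,20):
    c=q[n&(abs(q[...,2]-a)<9)&(V>90)]; print(a,len(c),np.percentile(c[:,:2],[3,50,97],axis=0).round(1).tolist() if len(c)>5 else 0)
E
```

```text
t 24.45 vee [  0.44   0.36 275.17] Ftool [0.13 0.79 0.83] Fw [ 0.33  0.81 -0.75] M [-0.015  0.441  0.022] err [0.01 0.01 0.01] grip 26.637300879111233
125 10 [[-10.4, -8.9], [-8.8, -6.0], [-5.6, 7.6]]
145 26 [[-10.1, -9.6], [-7.7, -7.4], [-3.9, -4.4]]
165 15 [[-8.0, -9.8], [-6.4, -8.3], [-4.1, 1.5]]
185 20 [[-8.4, -10.1], [-5.8, -8.8], [-2.0, 6.9]]
205 23 [[-10.5, -9.8], [-6.9, -7.6], [-4.0, 7.4]]
```

Emit:
{"fn": "carry_out", "kwargs": {"steps": [[0,0,0.002,0,0,0],[0,0,0.004,0,0,0],[0,0,0.004,0,0,0],[0,0,0.004,0,0,0],[0,0,0.004,0,0,0],[0,0,0.004,0,0,0],[0,0,0.004,0,0,0],[0,0,0.003,0,0,0],[0,0,0.002,0,0,0],[0,0,0.001,0,0,0]]}}

```text
clock: 25.5
ee_pos: [518.3, 27.1, 299.2]
tool_rot: [-0.027, 0.953, 0.008, 0.301]
wrist_force: [0.1, 1.1, -0.8]
grip_width: 26.6
grasp_force: 55.0
```

```bash
python3 st.py
```

```text
t 25.5 vee [  0.34   0.41 242.97] Ftool [0.33 1.07 0.71] Fw [ 0.08  1.07 -0.77] M [-0.015  0.419  0.013] err [0.01 0.   0.01] grip 26.622975776167344
```

Emit:
{"fn": "carry_out", "kwargs": {"steps": [[0,0,0.0008,0,0,0],[0,0,0.0008,0,0,0],[0,0,0.0008,0,0,0],[0,0,0.0007,0,0,0],[0,0,0.0006,0,0,0],[0,0,0.0006,0,0,0],[0,0,0.0006,0,0,0],[0,0,0.0006,0,0,0],[0,0,0.0006,0,0,0],[0,0,0.0006,0,0,0]]}}

```text
clock: 26.5
ee_pos: [522.1, 27.3, 293.9]
tool_rot: [-0.027, 0.953, 0.008, 0.301]
wrist_force: [0.2, -0.4, -2.1]
grip_width: 26.7
grasp_force: 55.0
```

```bash
python3 st.py
```

```text
t 26.5 vee [  0.4    0.36 236.42] Ftool [ 1.04 -0.45  1.79] Fw [ 0.21 -0.44 -2.06] M [-0.009  0.437  0.057] err [0.01 0.01 0.01] grip 26.7390204874472
```

Emit:
{"fn": "carry_out", "kwargs": {"steps": [[0,0,0.0005,0,0,0],[0,0,0.0005,0,0,0],[0,0,0.0005,0,0,0],[0,0,0.0005,0,0,0],[0,0,0.0005,0,0,0],[0,0,0.0004,0,0,0],[0,0,0.0004,0,0,0],[0,0,0.0004,0,0,0],[0,0,0.0004,0,0,0],[0,0,0.0004,0,0,0]]}}

```text
clock: 27.5
ee_pos: [524.6, 27.5, 291.4]
tool_rot: [-0.027, 0.953, 0.008, 0.302]
wrist_force: [-7.4, -0.1, 7.4]
grip_width: 27.4
grasp_force: 55.0
```

```bash
python3 st.py
```

```text
t 27.5 vee [  1.04   0.45 232.93] Ftool [  1.77   0.28 -10.34] Fw [-7.41 -0.13  7.44] M [-0.135  0.772  0.043] err [-0.02  0.12  0.05] grip 27.364909546994255
```

Emit:
{"fn": "carry_out", "kwargs": {"steps": [[0,0,0.0003,0,0,0],[0,0,0.0003,0,0,0],[0,0,0.0003,0,0,0],[0,0,0.0003,0,0,0],[0,0,0.0003,0,0,0],[0,0,0.0003,0,0,0],[0,0,0.0003,0,0,0],[0,0,0.0003,0,0,0],[0,0,0.0003,0,0,0],[0,0,0.0003,0,0,0]]}}

```text
clock: 28.5
ee_pos: [526.3, 27.6, 288.9]
tool_rot: [-0.027, 0.953, 0.008, 0.302]
wrist_force: [-8.1, -0.1, 7.2]
grip_width: 27.1
grasp_force: 55.0
```

```bash
python3 st.py
```

```text
t 28.5 vee [  0.98   0.45 229.9 ] Ftool [  2.47   0.39 -10.52] Fw [-8.08 -0.06  7.19] M [-0.144  0.799 -0.049] err [-0.01  0.11  0.04] grip 27.085146690779485
```

Emit:
{"fn": "carry_out", "kwargs": {"steps": [[0,0,0.0005,0,0,0],[0,0,0.0006,0,0,0],[0,0,0.0007,0,0,0],[0,0,0.0008,0,0,0],[0,0,0.0009,0,0,0],[0,0,0.001,0,0,0],[0,0,0.001,0,0,0],[0,0,0.001,0,0,0],[0,0,0.001,0,0,0],[0,0,0.001,0,0,0]]}}

```text
clock: 29.5
ee_pos: [531.2, 27.9, 282.2]
tool_rot: [-0.027, 0.953, 0.008, 0.302]
wrist_force: [-9.4, 0.5, 9.4]
grip_width: 27.2
grasp_force: 55.0
```

```bash
python3 st.py
```

```text
t 29.5 vee [  1.17   0.43 221.62] Ftool [  2.25   0.97 -13.11] Fw [-9.43  0.45  9.42] M [-0.113  0.881  0.001] err [-0.02  0.14  0.05] grip 27.241670065668927
```

Emit:
{"fn": "carry_out", "kwargs": {"steps": [[0.0001,0,0.001,0,0,0],[0.0001,0,0.001,0,0,0],[0.0001,0,0.001,0,0,0],[0.0001,0,0.001,0,0,0],[0.0001,0,0.001,0,0,0],[0,0,0.001,0,0,0],[0,0,0.001,0,0,0],[0,0,0.001,0,0,0],[0,0,0.001,0,0,0],[0,0,0.001,0,0,0]]}}

```text
clock: 30.5
ee_pos: [536.6, 28.2, 273.8]
tool_rot: [-0.027, 0.953, 0.008, 0.302]
wrist_force: [-9.1, -1.2, 9.9]
grip_width: 27.0
grasp_force: 55.0
```

```bash
python3 st.py
```

```text
t 30.5 vee [  0.79   0.44 211.65] Ftool [  1.82  -0.69 -13.35] Fw [-9.12 -1.2   9.87] M [-0.151  0.771 -0.003] err [-0.02  0.16  0.05] grip 27.036820571599772
```

Emit:
{"fn": "carry_out", "kwargs": {"steps": [[0,0,0.0012,0,0,0],[0,0,0.0012,0,0,0],[0,0,0.0012,0,0,0],[0,0,0.0012,0,0,0],[0,0,0.0012,0,0,0],[0,0,0.0012,0,0,0],[0,0,0.0012,0,0,0],[0,0,0.0012,0,0,0],[0,0,0.0012,0,0,0],[0,0,0.0012,0,0,0]]}}

```text
clock: 31.5
ee_pos: [543.5, 28.6, 263.9]
tool_rot: [-0.027, 0.953, 0.008, 0.302]
wrist_force: [-9.8, -0.0, 11.2]
grip_width: 26.7
grasp_force: 55.0
```

```bash
python3 st.py
```

```text
t 31.5 vee [  0.74   0.43 199.61] Ftool [  1.52   0.53 -14.79] Fw [-9.780e+00 -1.000e-02  1.121e+01] M [-0.126  0.742  0.026] err [-0.02  0.15  0.05] grip 26.732754373412075
```

Emit:
{"fn": "carry_out", "kwargs": {"steps": [[0,0,0.0012,0,0,0],[0,0,0.0012,0,0,0],[0,0,0.0012,0,0,0],[0,0,0.0012,0,0,0],[0,0,0.0012,0,0,0],[0,0,0.0012,0,0,0],[0,0,0.0012,0,0,0],[0,0,0.0012,0,0,0],[0,0,0.0012,0,0,0],[0,0,0.0012,0,0,0]]}}

```text
clock: 32.5
ee_pos: [550.4, 29.0, 254.1]
tool_rot: [-0.027, 0.953, 0.008, 0.302]
wrist_force: [-9.5, -0.6, 9.6]
grip_width: 26.9
grasp_force: 55.0
```

```bash
python3 st.py
```

```text
t 32.5 vee [  0.77   0.46 187.58] Ftool [  2.32  -0.11 -13.33] Fw [-9.55 -0.65  9.57] M [-0.139  0.729 -0.005] err [-0.02  0.15  0.05] grip 26.892114460525168
```

Emit:
{"fn": "carry_out", "kwargs": {"steps": [[0,0,0.0012,0,0,0],[0,0,0.0012,0,0,0],[0,0,0.0012,0,0,0],[0,0,0.0012,0,0,0],[0,0,0.0012,0,0,0],[0,0,0.0012,0,0,0],[0,0,0.0012,0,0,0],[0,0,0.0012,0,0,0],[0,0,0.0012,0,0,0],[0,0,0.0012,0,0,0]]}}

```text
clock: 33.5
ee_pos: [557.2, 29.4, 244.2]
tool_rot: [-0.027, 0.953, 0.008, 0.302]
wrist_force: [-10.0, 0.1, 9.2]
grip_width: 26.9
grasp_force: 55.0
```

```bash
python3 st.py
```

```text
t 33.5 vee [  0.7    0.47 175.5 ] Ftool [  2.85   0.62 -13.23] Fw [-9.96  0.07  9.18] M [-0.139  0.745 -0.021] err [-0.01  0.14  0.04] grip 26.910193044976783
```

Emit:
{"fn": "carry_out", "kwargs": {"steps": [[0,0,0.0012,0,0,0],[0,0,0.0012,0,0,0],[0,0,0.0012,0,0,0],[0,0,0.0012,0,0,0],[0,0,0.0012,0,0,0],[0,0,0.0012,0,0,0],[0,0,0.0012,0,0,0],[0,0,0.0012,0,0,0],[0,0,0.0012,0,0,0],[0,0,0.0012,0,0,0]]}}

```text
clock: 34.5
ee_pos: [564.1, 29.8, 234.1]
tool_rot: [-0.027, 0.953, 0.008, 0.302]
wrist_force: [-7.0, 0.5, 8.1]
grip_width: 27.1
grasp_force: 55.0
```

```bash
python3 st.py
```

```text
t 34.5 vee [  0.55   0.46 163.34] Ftool [  0.99   0.89 -10.61] Fw [-6.95  0.51  8.1 ] M [-0.144  0.767  0.001] err [-0.01  0.11  0.03] grip 27.058608762097784
```

Emit:
{"fn": "carry_out", "kwargs": {"steps": [[0,0,0.0012,0,0,0],[0,0,0.0012,0,0,0],[0,0,0.0012,0,0,0],[0,0,0.0012,0,0,0],[0,0,0.0012,0,0,0],[0,0,0.0012,0,0,0],[0,0,0.0012,0,0,0],[0,0,0.0012,0,0,0],[0,0,0.0012,0,0,0],[0,0,0.0012,0,0,0]]}}

```text
clock: 35.5
ee_pos: [571.0, 30.1, 223.1]
tool_rot: [-0.027, 0.953, 0.008, 0.301]
wrist_force: [0.8, -0.1, -0.7]
grip_width: 26.9
grasp_force: 55.0
```

```bash
python3 st.py; python3 - <<'E'
from h import *
for n in("top","scene"):
    im,d,w=cloud(n); cv2.imwrite(f"pics/{n}7.png",im); hsv=cv2.cvtColor(im,cv2.COLOR_BGR2HSV).astype(int)
    m=(abs(hsv[...,0]-115)<15)&(hsv[...,1]>100)&(w[...,0]>590)&(w[...,0]<830)&(abs(w[...,1]-36)<80)&(w[...,2]<150); print(n,m.sum(),np.median(w[m],0) if m.any() else 0)
E
```

```text
t 35.5 vee [-1.3000e-01  4.1000e-01  1.5037e+02] Ftool [-0.23 -0.17  1.05] Fw [ 0.79 -0.13 -0.73] M [-0.044  0.513  0.037] err [0.01 0.01 0.02] grip 26.87428828849877
top 162 [723.62651086  30.28042973  36.96242338]
scene 176 [724.17927274  43.37964334  32.85815928]
```

Emit:
{"fn": "carry_out", "kwargs": {"steps": [[0,0,-0.003,0,0,0],[0,0,-0.008,0,0,0],[0,0,-0.014,0,0,0],[0,0,-0.018,0,0,0],[0,0,-0.02,0,0,0],[0,0,-0.022,0,0,0],[0,0,-0.022,0,0,0],[0,0,-0.022,0,0,0],[0,0,-0.02,0,0,0],[0,0,-0.014,0,0,0]]}}

```text
clock: 36.6
ee_pos: [476.2, 24.9, 359.0]
tool_rot: [-0.027, 0.953, 0.008, 0.302]
wrist_force: [-0.2, -0.0, -1.1]
grip_width: 26.8
grasp_force: 55.0
```

```bash
python3 st.py; python3 - <<'E'
from h import *
go([523.8,-256,345],rot(3.2,0),14)
E
```

```text
t 36.6 vee [1.0000e-01 5.5000e-01 3.1611e+02] Ftool [0.78 0.01 0.85] Fw [-0.15 -0.   -1.14] M [-0.034  0.475  0.04 ] err [-0.05  0.15  0.05] grip 26.75165432924643
total shift [ -17.7 -283.1   30. ] turn [-6.000e-02  3.515e+01  3.000e-02]
[-0.0013, -0.0202, 0.0021] [-0.0014, -0.0202, 0.0021] [-0.0015, -0.0202, 0.002] [-0.0015, -0.0202, 0.002] [-0.0016, -0.0202, 0.0019] [-0.0017, -0.0202, 0.0018] [-0.0018, -0.0202, 0.0017] [-0.0019, -0.0202, 0.0017] [-0.0019, -0.0202, 0.0016] [-0.002, -0.0202, 0.0015] [-0.0021, -0.0202, 0.0014] [-0.0021, -0.0202, 0.0013] [-0.0022, -0.0202, 0.0012] [-0.0022, -0.0202, 0.0011] turn/row [-0.    2.51  0.  ]
```

Emit:
{"fn": "carry_out", "kwargs": {"steps": [[-0.001,-0.01,0,0,1.5,0],[-0.001,-0.018,0,0,2.5,0],[-0.0015,-0.023,0.001,0,2.8,0],[-0.002,-0.024,0.002,0,2.8,0],[-0.002,-0.024,0.002,0,2.8,0],[-0.002,-0.024,0.002,0,2.8,0],[-0.002,-0.024,0.002,0,2.8,0],[-0.002,-0.024,0.002,0,2.8,0],[-0.002,-0.022,0.002,0,2.8,0],[-0.002,-0.02,0.001,0,2.6,0]]}}

```text
clock: 37.6
ee_pos: [510.0, -187.6, 351.5]
tool_rot: [-0.028, 0.997, 0.002, 0.076]
wrist_force: [-0.5, 2.0, -2.0]
grip_width: 26.5
grasp_force: 55.0
```

```bash
python3 - <<'E'
from h import *
go([523.8,-256,345],rot(3.2,0),7)
E
```

```text
total shift [ -8.9 -69.1   8. ] turn [-0.06  8.75 -0.03]
[-0.0013, -0.0099, 0.0011] [-0.0013, -0.0099, 0.0011] [-0.0013, -0.0099, 0.0011] [-0.0013, -0.0099, 0.001] [-0.0014, -0.0099, 0.001] [-0.0014, -0.0099, 0.001] [-0.0014, -0.0099, 0.001] turn/row [-0.01  1.25 -0.  ]
```

Emit:
{"fn": "carry_out", "kwargs": {"steps": [[-0.0013,-0.015,0.001,0,1.8,0],[-0.0013,-0.014,0.001,0,1.8,0],[-0.0013,-0.013,0.001,0,1.8,0],[-0.0013,-0.012,0.001,0,1.5,0],[-0.0014,-0.008,0.001,0,1,0],[-0.0014,-0.004,0.001,0,0.5,0],[0,0,0,0,0,0],[0,0,0,0,0,0],[0,0,0,0,0,0],[0,0,0,0,0,0]]}}

```text
clock: 38.6
ee_pos: [522.6, -251.7, 345.3]
tool_rot: [-0.028, 1.0, 0.0, 0.004]
wrist_force: [0.1, -0.7, -1.7]
grip_width: 26.8
grasp_force: 55.0
```

```bash
cat > rs.py <<'E'
from h import *
s=get_state();print(s["clock"],tool()[0].round(2),"F",s["wrist_force"].round(2),"M",s["ft_torque"].round(3)); go([523.8,-255.9,165],rot(3.2,0),7,False)
E
python3 rs.py; python3 - <<'E'
from h import *
from scipy.optimize import least_squares
im,d,w=cloud("wrist"); cv2.imwrite("pics/w8.png",im)
p,r=tool(); q=w-p
hsv=cv2.cvtColor(im,cv2.COLOR_BGR2HSV).astype(int)
n=np.hypot(q[...,0],q[...,1])<30
# shaft: below collar
c=q[n&(q[...,2]<-35)&(q[...,2]>-150)]; print(len(c))
s=least_squares(lambda x:np.hypot(c[:,0]-x[0]-x[2]*(c[:,2]+90),c[:,1]-x[1]-x[3]*(c[:,2]+90))-11,[0,0,0,0],loss="soft_l1");print("shaft rel TCP at -90",s.x,abs(s.fun).mean())
im,d,w=cloud("top"); im2,d,w2=cloud("scene")
for nm,w in(("top",w),("scene",w2)):
    q=w-p; c=q[(np.hypot(q[...,0],q[...,1])<30)&(q[...,2]<-35)&(q[...,2]>-150)]; print(nm,len(c))
    if len(c)>30:
        s=least_squares(lambda x:np.hypot(c[:,0]-x[0]-x[2]*(c[:,2]+90),c[:,1]-x[1]-x[3]*(c[:,2]+90))-11,[0,0,0,0],loss="soft_l1");print(s.x,abs(s.fun).mean())
E
```

```text
38.6 [ 522.55 -251.72  345.27] F [ 0.12 -0.74 -1.7 ] M [-0.001 -0.016  0.067]
total shift [  0.4  -4.2 180.3] turn [-0.01  0.43  0.03]
890
shaft rel TCP at -90 [ 0.53401604 -0.01591538 -0.00602305 -0.00145198] 0.1607609569740313
top 0
scene 197
[ 2.59460821  0.43331806 -0.0172376  -0.01626686] 2.0365829791055146
```

Emit:
{"fn": "carry_out", "kwargs": {"steps": [[-0.0004,-0.0021,0,0,0.22,0],[-0.0004,-0.0021,0,0,0.21,0],[0,0,0.004,0,0,0],[0,0,0.008,0,0,0],[0,0,0.01,0,0,0],[0,0,0.008,0,0,0],[0,0,0.004,0,0,0],[0,0,0,0,0,0],[0,0,0,0,0,0],[0,0,0,0,0,0]]}}

```text
clock: 39.75
ee_pos: [523.8, -256.3, 311.4]
tool_rot: [-0.028, 1.0, -0.0, 0.0]
wrist_force: [-0.5, -0.2, -1.4]
grip_width: 26.9
grasp_force: 55.0
```

```bash
python3 rs.py
```

```text
39.75 [ 523.8  -256.29  311.41] F [-0.48 -0.22 -1.38] M [ 0.014  0.078 -0.043]
total shift [  0.    0.5 146.4] turn [-0.03  0.02  0.01]
```

Emit:
{"fn": "carry_out", "kwargs": {"steps": [[0,0.0004,0.004,0,0,0],[0,0,0.006,0,0,0],[0,0,0.006,0,0,0],[0,0,0.006,0,0,0],[0,0,0.006,0,0,0],[0,0,0.006,0,0,0],[0,0,0.006,0,0,0],[0,0,0.006,0,0,0],[0,0,0.006,0,0,0],[0,0,0.004,0,0,0]]}}

```text
clock: 40.75
ee_pos: [523.6, -255.8, 254.3]
tool_rot: [-0.028, 1.0, 0.0, -0.0]
wrist_force: [-0.8, -0.0, -0.7]
grip_width: 27.2
grasp_force: 55.0
```

```bash
python3 rs.py
```

```text
40.75 [ 523.58 -255.78  254.34] F [-0.77 -0.03 -0.67] M [ 0.061 -0.049  0.007]
total shift [-0.3 -0.2 89.3] turn [ 0.02 -0.04  0.02]
```

Tip is in the hole freely; continue down to ~10 mm above rest.

Emit:
{"fn": "carry_out", "kwargs": {"steps": [[0,0,0.006,0,0,0],[0,0,0.01,0,0,0],[0,0,0.01,0,0,0],[0,0,0.01,0,0,0],[0,0,0.01,0,0,0],[0,0,0.01,0,0,0],[0,0,0.01,0,0,0],[0,0,0.008,0,0,0],[0,0,0.005,0,0,0],[0,0,0.003,0,0,0]]}}

```text
clock: 41.75
ee_pos: [523.6, -255.8, 172.5]
tool_rot: [-0.028, 1.0, 0.0, -0.0]
wrist_force: [-0.8, 0.2, -1.3]
grip_width: 26.7
grasp_force: 55.0
```

```bash
python3 rs.py
```

```text
41.75 [ 523.6  -255.84  172.54] F [-0.82  0.17 -1.29] M [ 0.044 -0.023  0.009]
total shift [-0.2 -0.1  7.5] turn [ 0.01 -0.03  0.01]
```

Emit:
{"fn": "carry_out", "kwargs": {"steps": [[0,0,0.001,0,0,0],[0,0,0.001,0,0,0],[0,0,0.001,0,0,0],[0,0,0.001,0,0,0],[0,0,0.0005,0,0,0],[0,0,0.0005,0,0,0],[0,0,0,0,0,0],[0,0,0,0,0,0],[0,0,0,0,0,0],[0,0,0,0,0,0]]}}

```text
clock: 42.75
ee_pos: [523.6, -255.8, 168.0]
tool_rot: [-0.028, 1.0, -0.0, -0.0]
wrist_force: [0.4, -1.0, -2.3]
grip_width: 27.2
grasp_force: 55.0
```

```bash
python3 rs.py
```

```text
42.75 [ 523.64 -255.84  168.02] F [ 0.42 -1.   -2.3 ] M [0.01  0.004 0.042]
total shift [-0.2 -0.1  3. ] turn [-0.   -0.02  0.01]
```

Emit:
{"fn": "carry_out", "kwargs": {"steps": [[0,0,0.0005,0,0,0],[0,0,0.0005,0,0,0],[0,0,0.0005,0,0,0],[0,0,0.0005,0,0,0],[0,0,0.0005,0,0,0],[0,0,0.0004,0,0,0],[0,0,0.0003,0,0,0],[0,0,0,0,0,0],[0,0,0,0,0,0],[0,0,0,0,0,0]]}}

```text
clock: 43.75
ee_pos: [523.6, -255.8, 164.9]
tool_rot: [-0.028, 1.0, -0.0, -0.0]
wrist_force: [-0.9, 0.2, 0.5]
grip_width: 26.8
grasp_force: 55.0
```

```bash
python3 rs.py
```

```text
43.75 [ 523.63 -255.83  164.9 ] F [-0.9   0.25  0.48] M [0.1   0.129 0.032]
total shift [-0.2 -0.1 -0.1] turn [-0.01 -0.01  0.01]
```

Just touching the plate; release and rise.

Emit:
{"fn": "carry_out", "kwargs": {"steps": [[0,0,0.0003,0,0,0],[0,0,0,0,0,0],[0,0,0,0,0,0],[0,0,0,0,0,0],[0,0,0,0,0,0],[0,0,0,0,0,0],[0,0,0,0,0,0],[0,0,0,0,0,0],[0,0,0,0,0,0],[0,0,0,0,0,0]], "fingers": 0.088}}

```text
clock: 44.75
ee_pos: [523.6, -255.8, 164.5]
tool_rot: [-0.028, 1.0, 0.0, -0.0]
wrist_force: [0.2, -0.7, 1.4]
grip_width: 88.0
grasp_force: 0.0
```

Emit:
{"fn": "carry_out", "kwargs": {"steps": [[0,0,-0.004,0,0,0],[0,0,-0.01,0,0,0],[0,0,-0.016,0,0,0],[0,0,-0.018,0,0,0],[0,0,-0.018,0,0,0],[0,0,-0.018,0,0,0],[0,0,-0.018,0,0,0],[0,0,-0.018,0,0,0],[0,0,-0.016,0,0,0],[0,0,-0.012,0,0,0]]}}

```text
clock: 45.75
ee_pos: [523.7, -255.8, 314.6]
tool_rot: [-0.028, 1.0, -0.001, 0.001]
wrist_force: [0.2, -0.3, 1.1]
grip_width: 87.9
grasp_force: 0.0
```

```bash
python3 rod.py; python3 - <<'E'
from h import *
im,d,w=cloud("scene"); cv2.imwrite("pics/end.png",cv2.resize(im[110:290,130:400],None,fx=2.9,fy=2.9,interpolation=cv2.INTER_CUBIC))
E
```

```text
top 964 ((523.038818359375, -255.9842987060547), 14.093379974365234) [ 521.8 -256.   217.3]
side 459 [ 5.23599127e+02 -2.55975825e+02 -7.15136704e-04  5.79709570e-04] 0.15844911746049856
t 45.8 [ 523.97944902 -256.05726886  316.2831133 ] [-0.19  0.19  0.02]
```

View pics/end.png

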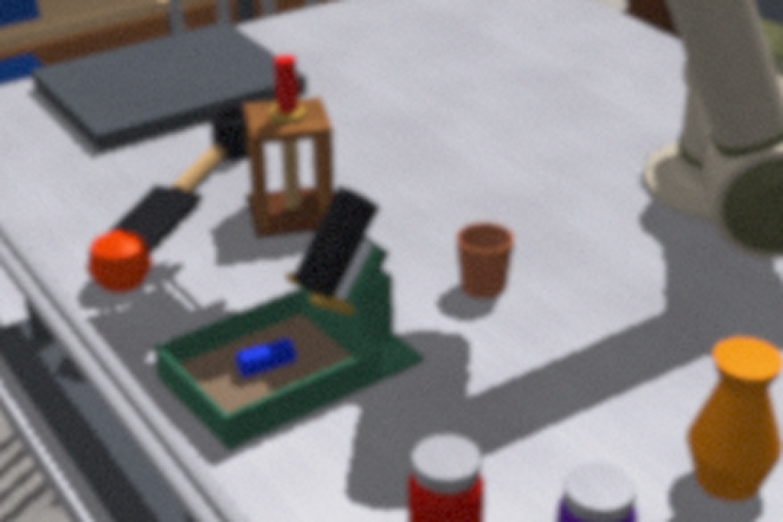

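The picture shows the blue slug lying in the tray (265,355), the mould in the cradle (340,245) and the rod upright in its stand (285,90).

```bash
python3 -c "
from rig import *
print(job_done())"
```

```text
the job is handed in; nothing more can be done
None
```

The job is handed in at 45.8 s of the 72 s allowed: in the last check the slug lay in the catch tray, the empty mould in the cradle and the rod upright in its stand. The hand-in returned no verdict.

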